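# Open the paint pot with the unknown thread and hold its cap over the dish

### The arm

A 6-joint arm with a two-finger parallel gripper is mounted at the origin on the work surface. World frame = base frame: x ahead of the robot, y to its left, z up, the work surface at z = 0. Lengths are in m, angles in rad, forces in N, time in s.
With the tool pointing down it reaches from about 0.25 to 0.8 m from the base axis. Payload 8.5 kg.
Tool frame: the origin (TCP) lies at the very end of the fingers, on their centre line; the grasp point (between the pads) lies grasp_offset behind it (grasp_offset is the distance from the TCP to the grasp point, in m); x points along the fingers, z is the direction in which the jaws open and shut, and the axes are right-handed (so a half turn about x gives the same grasp; the last joint's range is limited). The gripper opens to 85 mm and grips with 20 to 120 N. Pads are 22 mm wide; open, the fingers measure 114 mm over their backs; the gripper's body (76 mm by 85 mm) begins 54 mm behind the grasp point. The pads swing forward as they close: fully open they stand 13 mm farther back than shut.
Start: joints at [0, 0.238, -0.013, 1.319, 0, 1.571], TCP at [0.525, -0, 0.231] pointing down, gripper open.
Joint ranges: [-2.66, 2.66], [-1.03, 1.9], [-1.14, 1.46], [-1.82, 2.27], [-1.45, 1.34], [-3.14, 3.14]. Speed limits (rad/s): [2.22, 2.22, 2.79, 3.14, 3.14, 3.14].

### API

Orientations are given as a unit quaternion [w, x, y, z].
In Python, from station import state, camera, camera_info, close_job, look_for, regions_of, landmark_of, grasp_offset gives the robot as it stands.
- The arm moves only by the tool drive_tool, never from a script. Its argument "series" is a list that holds one entry, the list of rows, each a list of 7 numbers: the turn, a rotation vector about the tool's x, y, z in rad, then the shift along the tool's x, y, z in m, then the finger opening in m, from 0 to 0.0854. In form: [[[ax, ay, az, x, y, z, grip], ...]]. A call has 1 to 10 rows; each row is the pose to reach, as a shift and turn from the pose commanded when the call began, along the tool's axes at that moment; what a row does not reach only later rows make up. A row lasts 1/8 s, in which the tool goes at most 62.5 mm and 10.7 degrees, less where a joint would pass 70% of its speed; a pose out of reach is approached as far as the arm can. A call with a gripper value outside its range is refused whole. The fingers move at their own pace and stop on an object; "grip_force" is the grip in N (left out, the last holds). Time passes only in rows, so rows that repeat a pose let the fingers close. It gives the time, the measured TCP pose, the force and the opening at its end, in the units of the state.
- state(): the state, without advancing time (a new reading comes with each control period).
- camera(name): name is "scene" or "side" or "wrist"; returns (picture, depth): 480x640x3 uint8, blue, green, red; 480x640 float32, m along the optical axis (not along the pixel's ray), 0 where there is no reading.
- camera_info(name): a dict with "mtx" (3x3 intrinsics, pixels), "R" (3x3) and "t" (3): a world point X has camera coordinates R X + t. Camera axes: x right, y down, z forward; pixel columns grow to the right and rows downward; lengths in m; the calibration is good to about 2 mm. A picture is of the moment at which its call begins: read the wrist's pose just before it. camera_info takes no time and is no camera call; for the wrist camera it gives the pose at the moment of the call.
- close_job(): hands the job in, once; it reports no verdict.
Trained networks look in the newest picture that a camera, given by its name, has taken for a name from the list of things; names that differ only in an ending like _2 or _b are one class to them, and where a whole thing is asked for, a point or a joint stands for the part that bears it (a point fixed in the world has none). Each returns a list of dicts, best first, with "confidence" (0 to 1); they miss things now and then, are a little off and sometimes report something else, mostly with a low value. They report only what shows in the picture. A call takes as long as a camera call. They do not tell look-alikes from the thing itself.
- look_for(camera, label): "point" ([x, y, z] in m, in world coordinates, good to about 4 mm: the middle of the surface that is visible of it).
- regions_of(camera, label): "mask" (480x640 bool, what is visible of it).
- landmark_of(camera, label): "point" ([x, y, z] in m, in world coordinates, good to about 4 mm: a listed point, or the origin of a listed thing).
The state is a dict: "time_s": time; "joint_pos": joint angles; "qd": joint speeds; "tau": joint torques, N m; "tcp_pos": TCP position; "tool_rot": TCP orientation; "ft_force": force on the tool from outside, world axes, zero at the start; "ft_torque": the same for the moment, N m; "width": finger opening in m.
Only numpy, scipy, OpenCV 4.12 (cv2) and the standard library are available. Lean on these libraries where they do the work, as an engineer would, in place of code of your own. Each camera call takes 0.05 s, during which the arm holds its last target.

### The job

Open the paint pot that stands beside the mixing dish: some of these pots have reversed threads, so try the cap both ways to find which way loosens it, unscrew it until it is free and lift it off. Finish while holding the cap in the gripper, still and level, over the middle of the dish, not touching it and no more than about a hand's breadth above it. Leave the other pot's cap, the dish, the brush tumbler and the bottle as they are.

Things in the scene. Friction and masses are not known exactly. Their poses are not given: they have to be found in the camera images.
- pot_a: Squat white paint pot, looks just like pot_b, in a steel foot 80 mm across screwed to the bench: it cannot move or turn. 66 mm across, shoulder 60 mm high, neck 39 mm across up to 88 mm. Origin: centre of the underside, on the table; z up. The pot to open is the one with the dish 9 to 25 cm away (the other is over 33 cm from it); either may be it.
- pot_b: Squat white paint pot, looks just like pot_a, in a steel foot 80 mm across screwed to the bench: it cannot move or turn. 66 mm across, shoulder 60 mm high, neck 39 mm across up to 88 mm. Origin: centre of the underside, on the table; z up. The pot to open is the one with the dish 9 to 25 cm away (the other is over 33 cm from it); either may be it.
- cap_a_center (a point): Centre (on the axis, half-way up) of pot_a's white ribbed cap: 49 mm across, 30 mm high, 40 g, its skirt ends 2 mm over the shoulder. z up; x starts within 0.1 rad of the pot's x. Thread hand unseen, differs by pot. Loosening way: free to lift at 50 to 70 degrees, stop at about 75. Wrong way: hard stop within 20 degrees. Before it is free it lifts under 3 mm.
- cap_b_center (a point): Centre (on the axis, half-way up) of pot_b's white ribbed cap: 49 mm across, 30 mm high, 40 g, its skirt ends 2 mm over the shoulder. z up; x starts within 0.1 rad of the pot's x. Thread hand unseen, differs by pot. Loosening way: free to lift at 50 to 70 degrees, stop at about 75. Wrong way: hard stop within 20 degrees. Before it is free it lifts under 3 mm.
- dish: Low round white ceramic mixing dish, loose, 100 mm across the rim, 22 mm high, 0.4 kg. Origin: centre of its underside. It stands beside the pot to open, on the side away from the other pot.
- tumbler: Bystander: blue plastic brush tumbler, loose, 68 mm across, 85 mm high, with brushes up to about 165 mm above the table; beside the other pot. Origin: centre of its underside.
- bottle: Bystander: amber bottle, loose, 48 mm across, 110 mm high, standing between and beyond the pots. Origin: centre of its underside.
Things that resemble listed ones, but are neither listed nor needed, are in the scene too. There is more than one size of the dish; the job needs the largest.

How it is judged:
By the outcome, as a careful person would: the job done as asked, in the order asked, and still so for the second after the job is handed in, while the arm keeps its last pose, push and grip.
It also fails if it takes over 45 s, if anything falls off the work surface, if the arm or the gripper's body presses on something with over 40 N, if the wrist force passes 120 N, or if a joint passes its speed limit or range.

## Working session

There is one attempt and no reset: what is moved stays moved. The work goes in short steps, Python scripts to look and compute and a tool call to move; the robot and the scene stay as the last step left them, time stands still between calls to the robot, and variables do not carry over. Pictures are saved under pics/ and viewed, and the job is handed in when it is done.

Besides the shell and the picture viewer there is one more tool, called by a JSON object that holds its "name" and its "arguments", one argument or row to a line. drive_tool: Moves the arm, as the interface text tells. Its arguments: {"type":"object","properties":{"series":{"type":"array"},"grip_force":{"type":"number"}},"required":["series"]}

```bash
mkdir -p pics; ls; python3 - <<'E'
from station import *
import cv2
print(state()); print(grasp_offset if not callable(grasp_offset) else grasp_offset())
for n in ("scene","side"):
    p,d=camera(n); cv2.imwrite(f"pics/{n}0.png",p)
    for l in ("cap_a_center","dish","pot_a","tumbler","bottle"):
        print(n,l,[(x["point"],x["confidence"]) for x in landmark_of(n,l)])
E
```

```text
pics
{'time_s': 0.0, 'joint_pos': array([-3.88275571e-05,  2.38808775e-01, -1.42488781e-02,  1.31918171e+00,
        9.15434697e-06,  1.57079372e+00]), 'qd': array([ 0.00012475, -0.00138598,  0.00016587,  0.00046528,  0.00146626,
        0.00094732]), 'tau': array([ 1.29771975e-03, -5.38790166e+01,  3.46437156e+01,  1.83730113e-02,
        1.69192181e-04,  6.54446694e-05]), 'tcp_pos': array([ 5.24595996e-01, -1.75602273e-05,  2.30665021e-01]), 'tool_rot': array([ 7.06596408e-01,  1.60555333e-05,  7.07616786e-01, -9.56129498e-06]), 'ft_force': array([0.22443286, 0.69174704, 0.32996072]), 'ft_torque': array([-0.06753903, -0.00162877,  0.02754292]), 'width': 0.08537282743364347}
0.0187
scene cap_a_center [([0.542, 0.1343, 0.0798], 0.9)]
scene dish [([0.3758, -0.2675, 0.0029], 0.73), ([0.6293, -0.2858, -0.0006], 0.68), ([0.5105, -0.2767, -0.0035], 0.65)]
scene pot_a [([0.4937, -0.0903, -0.0035], 0.68), ([0.543, 0.135, -0.0024], 0.66)]
scene tumbler [([0.5293, 0.2886, -0.001], 0.74)]
scene bottle [([0.6742, -0.0255, -0.0009], 0.92)]
side cap_a_center [([0.5432, 0.1323, 0.0756], 0.66)]
side dish [([0.6295, -0.2897, 0.0006], 0.81), ([0.3794, -0.2701, 0.0036], 0.77), ([0.5117, -0.2811, -0.001], 0.59)]
side pot_a [([0.5439, 0.1385, 0.0021], 0.85), ([0.4926, -0.0891, -0.0047], 0.69)]
side tumbler [([0.5244, 0.29, 0.0032], 0.95)]
side bottle [([0.6738, -0.0273, 0.0004], 0.64)]
```

View pics/scene0.png

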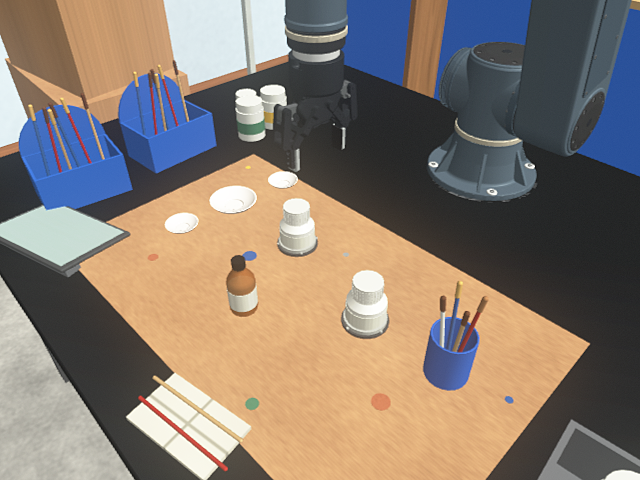

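View pics/side0.png

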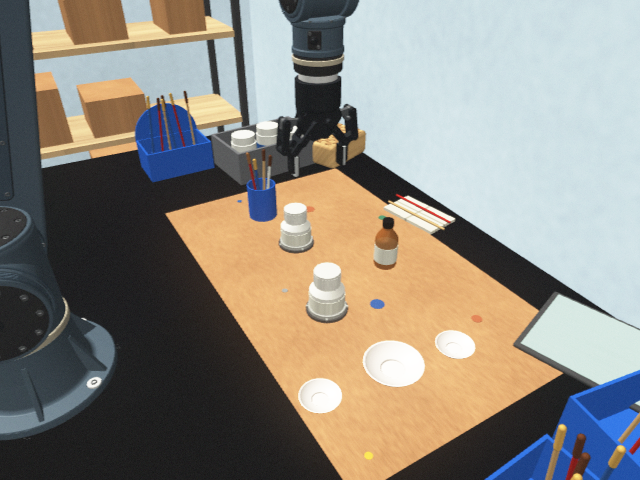

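The scene picture shows dishes at (233,200), (283,180) and (181,223). The one at (233,200) is the largest, so it is the dish meant. The pot at (297,228) is nearest to it, about 19 cm away. The pot at (367,303) has the tumbler beside it and is about 41 cm from the dish. I'll confirm this in a crop and measure.

```bash
cat > h.py <<'E'
from station import *
import numpy as np, cv2
def cloud(n):
    p,d=camera(n); ci=camera_info(n); K=np.array(ci["mtx"]);R=np.array(ci["R"]);t=np.array(ci["t"])
    v,u=np.mgrid[0:480,0:640]
    c=np.stack([(u-K[0,2])/K[0,0]*d,(v-K[1,2])/K[1,1]*d,d],-1)
    X=(c-t)@R; X[d==0]=np.nan
    return p,X
def fitc(P):
    A=np.c_[2*P[:,:2],np.ones(len(P))]; s=np.linalg.lstsq(A,(P[:,:2]**2).sum(1),rcond=None)[0]
    return s[:2],np.sqrt(s[2]+s[:2]@s[:2])
E
python3 - <<'E'
from h import *
for n in ("scene","side"):
    p,X=cloud(n)
    def sel(c,r,z0,z1):
        m=(np.hypot(X[...,0]-c[0],X[...,1]-c[1])<r)&(X[...,2]>z0)&(X[...,2]<z1); return X[m]
    P=sel((.493,-.09),.04,.05,.12); top=np.nanpercentile(P[:,2],97)
    T=P[P[:,2]>top-.003]; c,r=cv2.minEnclosingCircle(T[:,:2].astype(np.float32)*1000)
    S=P[(P[:,2]>.066)&(P[:,2]<top-.004)]
    print(n,"top",top,"enc",c,r,"fit",fitc(S),len(S))
    for dc in ((.511,-.279),(.377,-.269),(.63,-.288)):
        D=sel(dc,.065,.008,.04); c,r=cv2.minEnclosingCircle(D[:,:2].astype(np.float32)*1000); print("dish",c,r,np.percentile(D[:,2],98))
    if n=="scene": cv2.imwrite("pics/crop.png",cv2.resize(p[150:340,150:410],None,fx=3,fy=3))
E
```

```text
scene top 0.09336813080044785 enc (492.1201477050781, -88.47737121582031) 25.857139587402344 fit (array([ 0.49201364, -0.08834533]), np.float64(0.02313354492671884)) 270
dish (509.7928161621094, -276.7522277832031) 52.240631103515625 0.023009445060567266
dish (376.2024230957031, -270.63983154296875) 35.98923873901367 0.016711082611240675
dish (629.2463989257812, -287.5041809082031) 33.931495666503906 0.016285162251250505
side top 0.09251361546756483 enc (492.61724853515625, -91.93000793457031) 25.09876251220703 fit (array([ 0.49255665, -0.09149614]), np.float64(0.02414437365861381)) 284
dish (510.7486572265625, -276.9405822753906) 50.20936965942383 0.022304872669590074
dish (377.1770324707031, -272.1503601074219) 34.30534744262695 0.015521177966387573
dish (631.2597045898438, -289.11163330078125) 33.955848693847656 0.01498686804508756
```

View pics/crop.png

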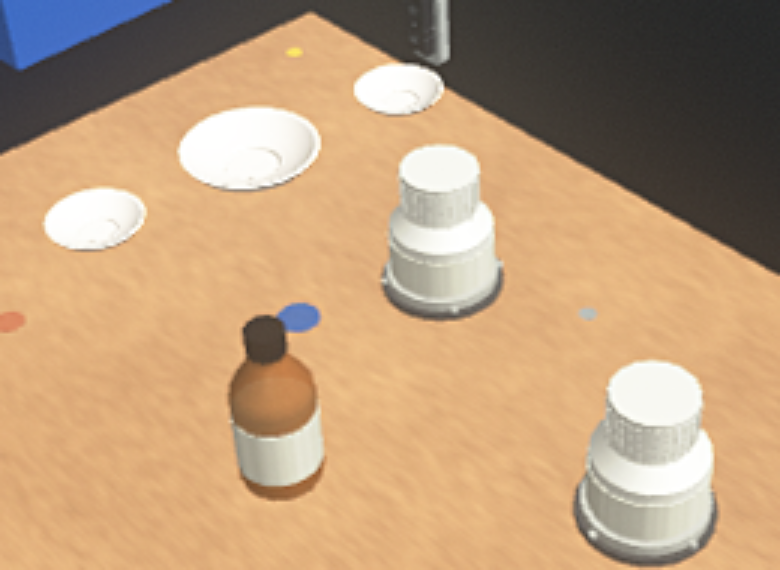

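The crop shows the large dish at (250,150) with the target pot beside it at (440,230). I'll move above that pot's cap and turn the wrist towards mid-range.

{"name": "drive_tool", "arguments": {
  "series": [
    [[-0.15,0,0,0.01,-0.02,-0.008,0.0854],[-0.3,0,0,0.02,-0.04,-0.016,0.0854],[-0.45,0,0,0.03,-0.06,-0.024,0.0854],[-0.6,0,0,0.04,-0.08,-0.032,0.0854],[-0.75,0,0,0.06,-0.09,-0.032,0.0854],[-0.8,0,0,0.08,-0.09,-0.032,0.0854],[-0.8,0,0,0.08,-0.09,-0.032,0.0854]]
  ]
}}

```text
time_s: 1.58
tcp_pos: [0.492, -0.09, 0.1503]
tool_rot: [0.651, -0.275, 0.652, 0.276]
ft_force: [-0.6, 0.4, -0.1]
width: 0.0854
```

```bash
python3 - <<'E'
from h import *
s=state(); print(s["time_s"],s["joint_pos"],s["tcp_pos"],s["tool_rot"],s["ft_force"])
p,X=cloud("wrist"); cv2.imwrite("pics/w1.png",p)
P=X[(np.hypot(X[...,0]-.4924,X[...,1]+.09)<.04)&(X[...,2]>.085)&(X[...,2]<.1)]
print(np.median(P[:,2]),len(P),cv2.minEnclosingCircle(P[:,:2].astype(np.float32)*1000),P[:,:2].mean(0))
E
```

```text
1.575 [-1.80883821e-01  2.39799562e-01 -2.25039562e-01  1.10857176e+00
  1.04705499e-05  5.90701916e-01] [ 0.49199227 -0.08997364  0.15026184] [ 0.65062562 -0.27459296  0.65216749  0.27561308] [-0.6466608   0.44388113 -0.08516968]
0.0913101977383084 4285 ((493.6305236816406, -90.51354217529297), 25.05311393737793) [ 0.49263086 -0.0894734 ]
```

View pics/w1.png

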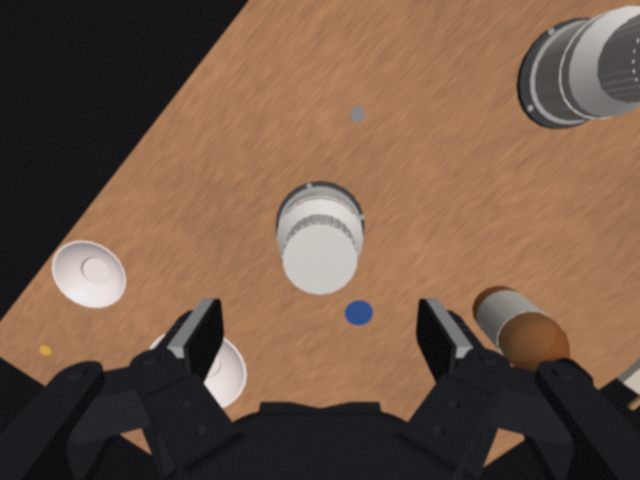

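The cap shows centred between the fingers at (320,260) in the wrist view. I'll go down now and close gently.

{"name": "drive_tool", "arguments": {
  "series": [
    [[0,0,0,0.03,0,0,0.0854],[0,0,0,0.06,0,0,0.0854],[0,0,0,0.075,0,0,0.0854],[0,0,0,0.083,0,0,0.0854],[0,0,0,0.083,0,0,0.0854],[0,0,0,0.083,0,0,0.065],[0,0,0,0.083,0,0,0.05],[0,0,0,0.083,0,0,0.04],[0,0,0,0.083,0,0,0.04],[0,0,0,0.083,0,0,0.04]]
  ],
  "grip_force": 40
}}

```text
time_s: 2.88
tcp_pos: [0.4934, -0.0901, 0.0692]
tool_rot: [0.652, -0.276, 0.651, 0.275]
ft_force: [-0.6, -0.2, 6.2]
width: 0.0477
```

```bash
python3 - <<'E'
from h import *
s=state(); print(s["time_s"],s["tcp_pos"],s["ft_force"],s["ft_torque"],s["width"])
a,_=camera("scene"); b,_=camera("side")
a=cv2.resize(a[120:270,220:380],None,fx=2.5,fy=2.5);b=cv2.resize(b[200:350,250:410],None,fx=2.5,fy=2.5)
cv2.imwrite("pics/g1.png",np.hstack([a,b]))
E
```

```text
2.875 [ 0.49339266 -0.09011652  0.06919763] [-0.57272046 -0.20220352  6.21297389] [-0.03823349  0.30613663 -0.01281599] 0.0477107921065498
```

View pics/g1.png

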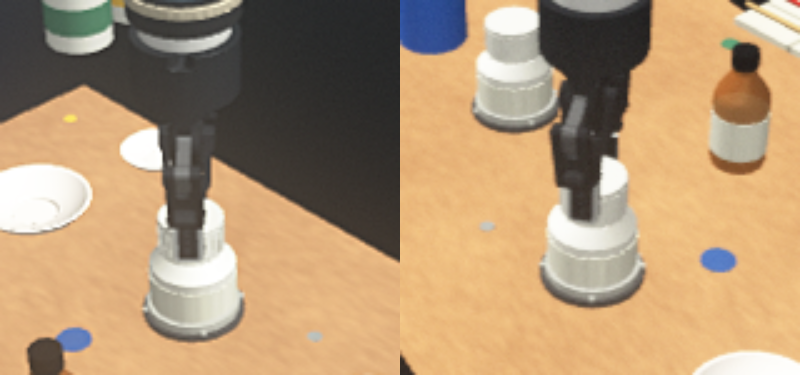

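The pads are square on the cap in both views. Next I'll try one way, clockwise from above (+ax), slowly.

{"name": "drive_tool", "arguments": {
  "series": [
    [[0,0,0,-0.001,0,0,0.04],[0.05,0,0,-0.001,0,0,0.04],[0.1,0,0,-0.001,0,0,0.04],[0.15,0,0,-0.001,0,0,0.04],[0.15,0,0,-0.001,0,0,0.04]]
  ],
  "grip_force": 60
}}

```text
time_s: 3.6
tcp_pos: [0.4931, -0.0901, 0.0695]
tool_rot: [0.67, -0.226, 0.67, 0.226]
ft_force: [0.7, -0.3, 0.7]
width: 0.0475
```

```bash
cat > st.py <<'E'
from h import *
s=state(); print(s["time_s"],s["tcp_pos"],s["joint_pos"][5],s["tau"][5],s["ft_force"],s["ft_torque"],s["width"],s["tool_rot"])
E
python3 st.py
```

```text
3.6 [ 0.49308386 -0.09008127  0.06945825] 0.7399126339243067 0.42515709064900875 [ 0.67110834 -0.31838885  0.65437595] [-0.05490917  0.01554073  0.00751295] 0.047495973723770894 [ 0.67013371 -0.22592828  0.66999509  0.22579593]
```

{"name": "drive_tool", "arguments": {
  "series": [
    [[0.05,0,0,0,0,0,0.04],[0.1,0,0,0,0,0,0.04],[0.15,0,0,0,0,0,0.04],[0.2,0,0,0,0,0,0.04],[0.2,0,0,0,0,0,0.04]]
  ]
}}

```text
time_s: 4.22
tcp_pos: [0.4931, -0.0901, 0.0694]
tool_rot: [0.689, -0.158, 0.689, 0.158]
ft_force: [-0.4, -0.4, 1.1]
width: 0.047
```

```bash
python3 st.py
```

```text
4.225 [ 0.49309676 -0.09008177  0.06942602] 0.9388983349852139 0.4215063527226448 [-0.35332026 -0.37085797  1.06211244] [-0.14135929  0.01561915  0.04786159] 0.04702808513894271 [ 0.68925273 -0.15826579  0.68911411  0.15812764]
```

{"name": "drive_tool", "arguments": {
  "series": [
    [[0.05,0,0,0,0,0,0.04],[0.1,0,0,0,0,0,0.04],[0.15,0,0,0,0,0,0.04],[0.2,0,0,0,0,0,0.04],[0.2,0,0,0,0,0,0.04]]
  ]
}}

```text
time_s: 4.85
tcp_pos: [0.4931, -0.0901, 0.0694]
tool_rot: [0.702, -0.089, 0.701, 0.089]
ft_force: [0.2, -1.2, 1.5]
width: 0.0477
```

```bash
python3 st.py
```

```text
4.85 [ 0.49310971 -0.09010235  0.06942068] 1.138367271072633 0.42097248136997223 [ 0.23183964 -1.1506113   1.53532937] [-0.19263987  0.02356426  0.01137886] 0.047669864598057075 [ 0.7015885  -0.08886913  0.70143217  0.08870603]
```

It has turned 31° this way with low, steady torque and no stop, so this looks like the loosening way. I'll carry on to about 71° and check.

{"name": "drive_tool", "arguments": {
  "series": [
    [[0.09,0,0,0,0,0,0.04],[0.18,0,0,0,0,0,0.04],[0.27,0,0,0,0,0,0.04],[0.36,0,0,0,0,0,0.04],[0.45,0,0,0,0,0,0.04],[0.54,0,0,0,0,0,0.04],[0.62,0,0,0,0,0,0.04],[0.69,0,0,0,0,0,0.04],[0.69,0,0,0,0,0,0.04]]
  ]
}}

```text
time_s: 5.98
tcp_pos: [0.4929, -0.0901, 0.0694]
tool_rot: [0.69, 0.153, 0.69, -0.154]
ft_force: [-0.6, -0.3, 2.9]
width: 0.047
```

```bash
python3 st.py
```

```text
5.975 [ 0.49286017 -0.09012187  0.06940534] 1.8279144472040267 0.59352932497859 [-0.60655862 -0.30836888  2.9067701 ] [-0.30854457  0.1879961  -0.00852892] 0.04699579013343496 [ 0.69019592  0.15348327  0.69026461 -0.1536465 ]
```

{"name": "drive_tool", "arguments": {
  "series": [
    [[0,0,0,-0.002,0,0,0.04],[0,0,0,-0.004,0,0,0.04],[0,0,0,-0.006,0,0,0.04],[0,0,0,-0.006,0,0,0.04]]
  ]
}}

```text
time_s: 6.48
tcp_pos: [0.4931, -0.0899, 0.0754]
tool_rot: [0.69, 0.154, 0.69, -0.154]
ft_force: [0.5, -0.0, -1.4]
width: 0.0475
```

```bash
python3 st.py; python3 - <<'E'
from h import *
a,_=camera("scene"); b,_=camera("side")
a=cv2.resize(a[120:270,220:380],None,fx=2.5,fy=2.5);b=cv2.resize(b[200:350,250:410],None,fx=2.5,fy=2.5)
cv2.imwrite("pics/g2.png",np.hstack([a,b]))
E
```

```text
6.475 [ 0.49306515 -0.08994387  0.07542043] 1.8298894426496612 -0.008987699111457914 [ 0.48553323 -0.00358087 -1.43514521] [-0.00617167  0.06821203 -0.05768742] 0.0474823056010368 [ 0.69014893  0.15418007  0.69004648 -0.15413895]
```

View pics/g2.png

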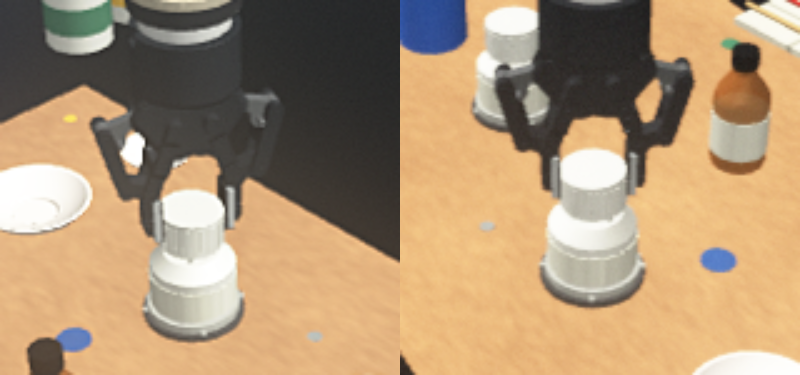

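The torque dropped to zero, the lift force is small, and the neck shows under the cap. I'll lift it straight up.

{"name": "drive_tool", "arguments": {
  "series": [
    [[0,0,0,-0.01,0,0,0.04],[0,0,0,-0.02,0,0,0.04],[0,0,0,-0.035,0,0,0.04],[0,0,0,-0.05,0,0,0.04],[0,0,0,-0.06,0,0,0.04],[0,0,0,-0.06,0,0,0.04]]
  ]
}}

```text
time_s: 7.32
tcp_pos: [0.4935, -0.0901, 0.1363]
tool_rot: [0.691, 0.154, 0.689, -0.154]
ft_force: [-0.3, -0.0, 0.1]
width: 0.0471
```

```bash
python3 st.py; python3 - <<'E'
from h import *
from scipy.spatial.transform import Rotation as R
a,Xa=cloud("scene"); b,Xb=cloud("side")
a=cv2.resize(a[100:270,210:380],None,fx=2.3,fy=2.3);b=cv2.resize(b[160:330,250:420],None,fx=2.3,fy=2.3)
cv2.imwrite("pics/g3.png",np.hstack([a,b]))
s=state();q=s["tool_rot"];Rt=R.from_quat([q[1],q[2],q[3],q[0]])
for X in(Xa,Xb):
    D=X[(np.hypot(X[...,0]-.51,X[...,1]+.277)<.065)&(X[...,2]>.008)&(X[...,2]<.03)];print(cv2.minEnclosingCircle(D[:,:2].astype(np.float32)*1000))
print(Rt.as_matrix(),Rt.inv().apply(np.array([.5102,-.2768,.079])-s["tcp_pos"]))
E
```

```text
7.325 [ 0.49353206 -0.09010346  0.13625097] 1.8301996860298986 -5.185203349356016e-05 [-0.3211393  -0.01608489  0.06052337] [-0.0311021   0.04309027 -0.02790835] 0.04707138842814593 [ 0.69065662  0.15431015  0.68947606 -0.1542873 ]
((507.70965576171875, -274.91937255859375), 51.53498458862305)
((510.4415588378906, -278.0050048828125), 50.51493835449219)
[[-3.77701562e-04  4.25921093e-01  9.04760233e-01]
 [ 5.07399246e-05  9.04760305e-01 -4.25921106e-01]
 [-9.99999927e-01 -1.14963601e-04 -3.63340584e-04]] [ 0.05607605 -0.16160279  0.09537098]
```

View pics/g3.png

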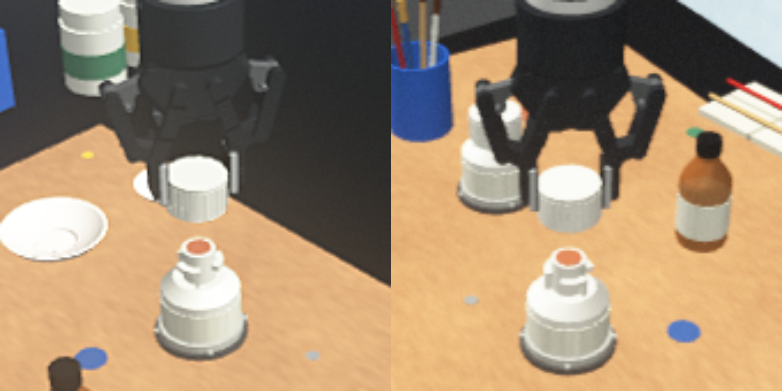

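The cap is off; the orange paint shows in the open neck. Next I'll carry it over the dish.

{"name": "drive_tool", "arguments": {
  "series": [
    [[0,0,0,0,-0.02,0.012,0.04],[0,0,0,0,-0.05,0.03,0.04],[0,0,0,0,-0.08,0.047,0.04],[0,0,0,0,-0.11,0.065,0.04],[0,0,0,0,-0.14,0.083,0.04],[0,0,0,0.01,-0.162,0.0955,0.04],[0,0,0,0.03,-0.162,0.0955,0.04],[0,0,0,0.05,-0.162,0.0955,0.04],[0,0,0,0.065,-0.162,0.0955,0.04],[0,0,0,0.065,-0.162,0.0955,0.04]]
  ]
}}

```text
time_s: 8.68
tcp_pos: [0.5094, -0.2766, 0.0687]
tool_rot: [0.689, 0.155, 0.691, -0.154]
ft_force: [-0.7, 0.4, -1.1]
width: 0.0469
```

{"name": "drive_tool", "arguments": {
  "series": [
    [[0,0,0,0,0,0,0.04],[0,0,0,0,0,0,0.04],[0,0,0,0,0,0,0.04],[0,0,0,0,0,0,0.04]]
  ]
}}

```text
time_s: 9.18
tcp_pos: [0.5105, -0.2773, 0.0706]
tool_rot: [0.69, 0.154, 0.69, -0.154]
ft_force: [0.3, 1.0, -0.4]
width: 0.0469
```

```bash
python3 st.py; python3 - <<'E'
from h import *
a,Xa=cloud("scene"); b,Xb=cloud("side")
cv2.imwrite("pics/g4.png",np.hstack([cv2.resize(a[90:290,130:330],None,fx=2,fy=2),cv2.resize(b[250:450,290:490],None,fx=2,fy=2)]))
for X in(Xa,Xb):
    D=X[(np.hypot(X[...,0]-.51,X[...,1]+.277)<.065)&(X[...,2]>.008)&(X[...,2]<.03)];print(cv2.minEnclosingCircle(D[:,:2].astype(np.float32)*1000))
    T=X[(np.hypot(X[...,0]-.51,X[...,1]+.277)<.022)&(X[...,2]>.04)&(X[...,2]<.11)]
    print("cap z",np.percentile(T[:,2],[1,50,98]))
    T=T[T[:,2]>np.percentile(T[:,2],98)-.006]; k=np.c_[T[:,:2],np.ones(len(T))]; print("plane",np.linalg.lstsq(k,T[:,2],rcond=None)[0],len(T))
print(landmark_of("scene","cap_a_center"),landmark_of("side","cap_a_center"))
for l in ("tumbler","bottle"): print(l,[x["point"] for x in landmark_of("scene",l)])
print(state()["time_s"],np.abs(state()["qd"]).max())
E
```

```text
9.175 [ 0.51048644 -0.27731465  0.07062643] 1.5131889881835117 -9.469414862905978e-05 [ 0.33942113  0.95605527 -0.43952259] [ 0.00896088 -0.03130861  0.012971  ] 0.04689086351264267 [ 0.69022907  0.15424925  0.68989765 -0.15437691]
((508.27569580078125, -275.961669921875), 50.264530181884766)
cap z [0.06707566 0.09315847 0.09492308]
plane [ 0.00794791 -0.02070344  0.0834498 ] 194
((510.18145751953125, -277.8537292480469), 49.81999969482422)
cap z [0.09018239 0.09244539 0.09418033]
plane [ 0.01780624 -0.01398419  0.07943337] 444
[{'point': [0.5428, 0.1329, 0.0786], 'confidence': 0.71}] [{'point': [0.5453, 0.135, 0.0748], 'confidence': 0.79}]
tumbler [[0.5265, 0.2889, 0.0006]]
bottle [[0.6735, -0.0228, -0.0002]]
9.475 0.0014053978842955232
```

View pics/g4.png

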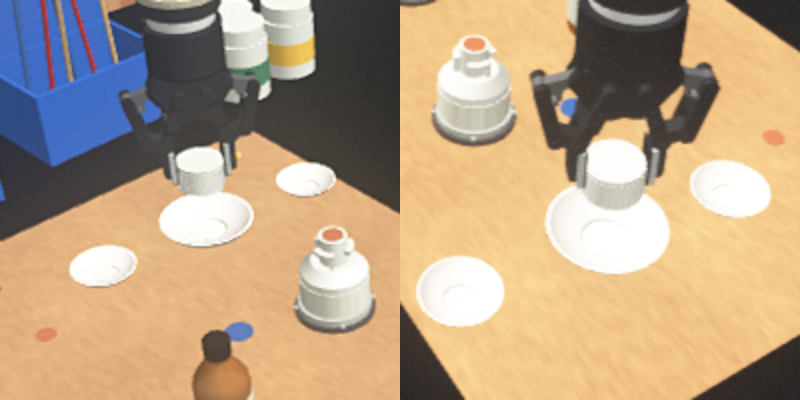

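The cap is level to within about 1.5°. It is centred over the dish to within about 2 mm, with its underside about 42 mm above the rim, and it is still. I'm handing in.

```bash
python3 -c "
from station import *
print(close_job()); s=state(); print(s['time_s'],s['tcp_pos'],s['width'])"
```

```text
the job is handed in; nothing more can be done
None
the job is handed in; nothing more can be done
```

The pot beside the large dish, at about (0.493, -0.090), is open. Its cap is in the gripper, over the middle of the dish. I handed the job in at about 9.5 s.

- **Which way it loosens:** Clockwise from above loosens it, so this pot has a reversed thread. It passed 20° with no stop, came free by about 71° and lifted off with almost no force. Because the first way tried worked, I did not turn it the other way.
- **Final position:** The cap is within about 2 mm of the dish centre, and its underside is about 42 mm above the rim. It is level to about 1.5°, and the arm was still.
- **Other things:** The dish, the bottle, the tumbler and the other pot's cap measured where they started, within measurement noise.
- **Disagreements:** The wrist moment stayed near zero during the turn while the last joint's torque read 0.4 to 0.6 N m. I therefore went by the angle turned and the free lift. The network's cap detector reported only the other pot's cap at the end, so the held cap was checked from depth and the pictures.

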